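Dry-fit a small power supply on its chassis plate

TASK

Dry-fit the power supply on its chassis plate: along the felt-pen line, from the green input terminals to the red-and-black output posts, stand the transformer first, then the large gold capacitor, then the orange-red regulator lengthwise along the line, leaving an even gap of about 25 mm between each part and the next, end terminals included. Set the transformer and the regulator square to the plate and lay the black finned heatsink squarely on top of the regulator, fins up and running the same way. Leave the solder reel, the small spare capacitor and the screwdriver where they are.

Things in the scene. Friction and masses are not known exactly. Their poses are not given: they have to be found in the camera images.
- plate: Bare aluminium chassis plate, fixed, 150 mm (its x) by 310 mm (its y) by 4 mm thick, lying on the blue bench mat (mat top 2 mm above the table). Its two short ends are folded up 22 mm high. Origin: centre of its underside; the parts stand on its top, 4 mm above the origin. A black felt-pen line runs down its middle along its own y axis (x = 0) from the input terminals to the output posts.
- input_terminals: Green four-way terminal strip bolted on the plate's centre line, at one or the other end of the plate; fixed. 50 mm across the line, 24 mm along the line, 22 mm high. Origin: centre of its underside, on the plate's top.
- output_posts: Black base with one red and one black binding post, bolted on the plate's centre line at the other end from the input terminals, 265 mm from them centre to centre; fixed. 50 mm across the line, 24 mm along it, 30 mm high. Origin: centre of its underside, on the plate's top.
- transformer: Mains transformer: grey laminated steel core with a yellow winding, on a black foot, loose, standing upright. 46 mm (x) by 46 mm (y) by 44 mm high, about 0.4 kg. The core's end faces (46 mm apart, along its x, 22 mm wide) or the winding's faces (46 mm apart, along its y, 28 mm wide, 13 to 39 mm above the underside) can be gripped. Origin: centre of its underside, z up.
- capacitor: Large reservoir capacitor: gold upright can, 35 mm diameter, 50 mm high, with a gold rim round a silver vent disc on top; loose, about 70 g. Origin: centre of its underside, z up.
- regulator: Regulator module: flat orange-red block with a bare aluminium patch (34 by 26 mm) on its flat top, 60 mm (x, its length) by 40 mm (y) by 16 mm high; loose, about 120 g, lying flat. Either end may lead. Origin: centre of its underside, z up.
- heatsink: Black finned heatsink, 60 mm (x, along the fins) by 40 mm (y, across the fins) by 24 mm high, of which the base is 5 mm; loose, about 90 g, fins up. The outer fins are rigid and may be gripped across the 40 mm. Origin: centre of its underside, z up.
- solder_reel: Bystander: reel of solder with white flanges standing on end, 54 mm diameter, 42 mm high, loose. Origin: centre of its underside.
- spare_capacitor: Bystander: small black spare capacitor, 22 mm diameter, 30 mm high, standing loose. Origin: centre of its underside.
- screwdriver: Bystander: yellow-handled screwdriver, about 150 mm long, 26 mm high at the handle, lying loose on the mat at negative y. Its length is along its own x, blade to +x. Origin: under its middle, on the mat.
Not all that is in view belongs to the job. There is more than one size of the capacitor; the job needs the middle-sized. Leave any turquoise look-alike of the heatsink alone.

How it is judged:
At the end, for the whole second after the job is handed in: Transformer, gold capacitor, regulator stand in this order, input to output, centres within 12 mm of the line and of even spacing; transformer, regulator square within 0.2 rad; heatsink fins up on the regulator within 8 mm and 0.2 rad; all upright, released, at rest (x of transformer in the frame of plate between -0.012 and 0.012 m and z of transformer in the frame of plate between 0.001 and 0.008 m and x of capacitor in the frame of plate between -0.012 and 0.012 m and z of capacitor in the frame of plate between 0.001 and 0.008 m and x of regulator in the frame of plate between -0.012 and 0.012 m and z of regulator in the frame of plate between 0.001 and 0.008 m and horizontal distance between transformer and input_terminals between 0.048 and 0.072 m and horizontal distance between transformer and output_posts between 0.19 and 0.22 m and horizontal distance between capacitor and input_terminals between 0.1135 and 0.1375 m and horizontal distance between capacitor and output_posts between 0.1275 and 0.1515 m and horizontal distance between regulator and output_posts between 0.055 and 0.079 m and horizontal distance between regulator and input_terminals between 0.183 and 0.213 m and (angle between the x axis of transformer and the x axis of plate, either way round below 0.2 rad or angle between the x axis of transformer and the y axis of plate, either way round below 0.2 rad) and angle between the x axis of regulator and the y axis of plate, either way round below 0.2 rad and horizontal distance between heatsink and regulator below 0.008 m and z of heatsink in the frame of regulator between 0.013 and 0.019 m and angle between the x axis of heatsink and the x axis of regulator, either way round below 0.2 rad and angle between each of transformer, capacitor, regulator, heatsink's own z axis and vertical below 0.1 rad and linear speed of each of transformer, capacitor, regulator, heatsink below 0.02 m/s and angular speed of each of transformer, capacitor, regulator, heatsink below 0.2 rad/s); the robot touches nothing.
It fails at once if the solder reel is moved by more than 20 mm (distance of solder_reel from where it was at the start of the episode above 0.02 m).
It fails at once if the small spare capacitor is moved by more than 20 mm (distance of spare_capacitor from where it was at the start of the episode above 0.02 m).
It fails at once if the screwdriver is moved by more than 20 mm (distance of screwdriver from where it was at the start of the episode above 0.02 m).
It also fails if it takes over 109 s, if anything falls off the work surface, if the arm or the gripper's body presses on something with over 40 N, if the wrist force passes 120 N, or if a joint passes its speed limit or range.

ROBOT

A 6-joint arm with a two-finger parallel gripper is mounted at the origin on the work surface. World frame = base frame: x ahead of the robot, y to its left, z up, the work surface at z = 0. Lengths are in m, angles in rad, forces in N, time in s.
With the tool pointing down it reaches from about 0.35 to 0.975 m from the base axis. Payload 7.1 kg.
Tool frame: the origin (TCP) lies midway between the tips of the shut fingers; the grasp point (between the pads) lies 19 mm behind it; z points along the fingers, y is the line along which they close (so a half turn about z gives the same grasp; the last joint's range is limited). The gripper opens to 88 mm and grips with 3 to 60 N. Pads are 20 mm wide; open, the fingers measure 115 mm over their backs; the gripper's body (75 mm by 178 mm) begins 61 mm behind the grasp point.
Start: joints at [1.083, 0.423, 1.63, -0, 1.089, -0.019], TCP at [0.282, 0.558, 0.198] pointing down, gripper open.
Joint ranges: [-3, 3], [-0.9, 2.11], [0.09, 2.58], [-1.31, 4.45], [0.11, 2.69], [-2.54, 2.54]. Speed limits (rad/s): [2.39, 2.39, 3.01, 3.14, 3.14, 3.14].

INTERFACE

Orientations are given as a unit quaternion [w, x, y, z].
In Python, from station import move_pose, movel, movej, command_gripper, wait, inverse_kinematics, read_camera, camera_info, MotionError, job_done, get_time, get_joint_pos, get_qvel, get_effort, get_tcp_pos, get_ee_rot, get_ft_force, get_ft_torque, get_grip_width, get_finger_force gives the robot as it stands. Calls block until the motion is done:
- move_pose(position, orientation): joint-space move of the TCP to a pose.
- movel(position, frame=None, v=0.15, until_force=None): straight line of the TCP; frame=None keeps the orientation; v is the mean speed in m/s. With until_force (N) it stops when the force on the tool has changed by that much, and returns True; else False.
- movej(angles): joint-space move.
- command_gripper(opening): opening from 0.0 (shut) to 1.0 (fully open); the grip force is fixed at half the most; returns when the fingers have stopped.
- wait(seconds).
- inverse_kinematics(position, orientation): joint angles nearest the present ones, or None.
- read_camera(name): name is "side" or "top"; returns the picture (400x640x3 uint8, red, green, blue); there is no depth.
- camera_info(name): a dict with "intrinsics" (3x3 intrinsics, pixels), "T" (4x4, takes a point from camera to world coordinates). Camera axes: x right, y up, looking along -z (the intrinsics and any distortion apply to the point x, -y, -z); pixel columns grow to the right and rows downward; lengths in m; the calibration is good to about 2 mm. A picture is of the moment at which its call begins. camera_info takes no time and is no camera call.
A pose or a line that the arm cannot do raises MotionError and nothing moves.
- job_done(): hands the job in; it is judged then, once.
Readings, each from a call of its own:
- get_time(): time.
- get_joint_pos(): joint angles.
- get_qvel(): joint speeds.
- get_effort(): joint torques, N m.
- get_tcp_pos(): TCP position.
- get_ee_rot(): TCP orientation.
- get_ft_force(): force on the tool from outside, world axes, zero at the start.
- get_ft_torque(): the same for the moment, N m.
- get_grip_width(): opening from 0.0 (shut) to 1.0 (fully open).
- get_finger_force(): force on a finger pad.
Only numpy, scipy, OpenCV 4.12 (cv2) and the standard library are available. Lean on these libraries where they do the work, as an engineer would, in place of code of your own. Each camera call takes 0.05 s, during which the arm holds its last target. There are 200 camera calls.

## Working session

There is one attempt and no reset: what is moved stays moved. The work goes in short steps, each a Python script; the robot and the scene stay as the last script left them, time stands still between calls to the robot, and variables do not carry over. Pictures are saved under pics/ and viewed, at most 14 in all, crops included, and the job is handed in when it is done.

```bash
mkdir -p pics; ls; python3 - <<'E'
from station import *
import cv2,numpy as np
for n in("top","side"):
    im=read_camera(n); cv2.imwrite(f"pics/{n}0.png",im[:,:,::-1])
    i=camera_info(n); print(n,{k:(np.round(v,4).tolist() if hasattr(v,'__len__') and not isinstance(v,str) else v) for k,v in i.items()})
print(get_time(),get_ee_rot())
E
```

```text
pics
top {'intrinsics': [[411.239, 0.0, 331.1496], [0.0, 411.239, 196.3463], [0.0, 0.0, 1.0]], 'T': [[-0.0133, 0.9983, -0.0575, 0.4704], [-0.9999, -0.0138, -0.0089, -0.0612], [-0.0097, 0.0574, 0.9983, 1.0438], [0.0, 0.0, 0.0, 1.0]]}
side {'intrinsics': [[482.4359, 0.0, 322.0607], [0.0, 482.4359, 202.1603], [0.0, 0.0, 1.0]], 'T': [[0.9905, 0.0896, -0.1038, 0.3985], [-0.1372, 0.6563, -0.7419, -1.0795], [0.0017, 0.7491, 0.6624, 0.9775], [0.0, 0.0, 0.0, 1.0]]}
0.1 [-1.56406593e-04  2.32253487e-01  9.72655088e-01 -6.11408516e-04]
```

View pics/top0.png

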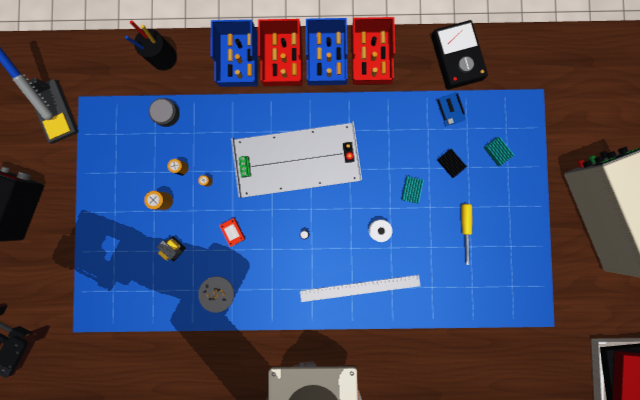

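View pics/side0.png

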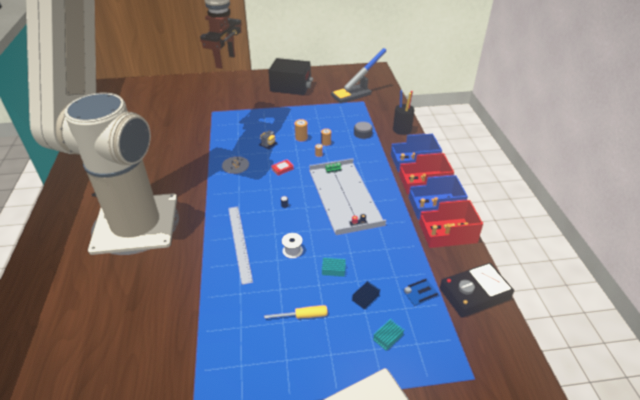

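The top view shows three gold cans at (176,166), (204,180) and (154,200). The transformer is at (171,248) and the regulator at (232,232). The black finned heatsink is at (452,163), with turquoise look-alikes at (412,189) and (499,151) and a blue bracket at (451,109). The plate has its green terminals at (245,166) and posts at (349,152). The reel is at (380,231), the spare capacitor at (305,234) and the screwdriver at (467,235). I'll measure these now and take a close crop.

```bash
cat > h.py <<'E'
import numpy as np,cv2
from station import *
def ray(n,uv):
    i=camera_info(n);K,T=np.array(i["intrinsics"]),np.array(i["T"])
    d=np.linalg.inv(K)@[uv[0],uv[1],1.]
    return T[:3,3],T[:3,:3]@[d[0],-d[1],-d[2]]
def pt(n,uv,z):
    o,d=ray(n,uv);return (o+d*(z-o[2])/d[2])
def proj(n,p):
    i=camera_info(n);K,T=np.array(i["intrinsics"]),np.array(i["T"])
    c=T[:3,:3].T@(np.asarray(p)-T[:3,3]);q=K@[c[0],-c[1],-c[2]];return q[:2]/q[2]
def tri(a,b):
    (o1,d1),(o2,d2)=ray("top",a),ray("side",b)
    s=np.linalg.lstsq(np.c_[d1,-d2],o2-o1,rcond=None)[0]
    p,q=o1+d1*s[0],o2+d2*s[1];return (p+q)/2,np.linalg.norm(p-q)
def blobs(im,lo,hi,roi,mn=15):
    x0,y0,x1,y1=roi
    m=cv2.inRange(cv2.cvtColor(im,cv2.COLOR_RGB2HSV),lo,hi)
    k=np.zeros_like(m);k[y0:y1,x0:x1]=m[y0:y1,x0:x1]
    c,_=cv2.findContours(k,cv2.RETR_EXTERNAL,cv2.CHAIN_APPROX_NONE)
    return sorted([a for a in c if cv2.contourArea(a)>=mn],key=cv2.contourArea,reverse=True)
def rect(n,c,z):
    """min-area rectangle of a contour cast on a plane: centre, sizes, angle of long side"""
    w=np.array([pt(n,p[0],z)[:2] for p in c],np.float32)
    (cx,cy),(a,b),t=cv2.minAreaRect(w)
    if a<b:a,b,t=b,a,t+90
    return np.array([cx,cy]),(a,b),np.deg2rad(t)
E
python3 - <<'E'
from h import *
t=cv2.imread("pics/top0.png");s=cv2.imread("pics/side0.png")
a=cv2.resize(t[140:270,135:265],(400,400),interpolation=cv2.INTER_CUBIC)
b=cv2.resize(s[110:190,240:390],(400,213),interpolation=cv2.INTER_CUBIC)
c=cv2.resize(t[80:210,390:520],(400,400),interpolation=cv2.INTER_CUBIC)
o=np.zeros((600,800,3),np.uint8);o[:400,:400]=a;o[:400,400:]=c
o[400:,:375]=cv2.resize(b,(375,200));o[400:,400:]=cv2.resize(s[240:340,320:520],(400,200))
cv2.imwrite("pics/crop1.png",o)
im=t[:,:,::-1].copy()
for nm,lo,hi,roi,z in [("gold",(8,80,90),(25,255,255),(140,145,220,215),.052),("reg",(0,120,120),(12,255,255),(215,215,250,250),.018),
  ("black",(0,0,0),(180,255,60),(435,145,475,182),.026),("green",(40,100,50),(80,255,255),(235,145,260,185),.028),("plate",(0,0,100),(180,60,255),(225,115,370,205),.02)]:
    for q in blobs(im,lo,hi,roi):
        r=rect("top",q,z);print(nm,cv2.minAreaRect(q)[0],cv2.boundingRect(q),np.round(r[0],4),np.round(r[1],4),round(r[2],3))
E
```

```text
gold (153.0, 199.5) (144, 191, 19, 18) [0.5259 0.3796] [0.0439 0.0413] 1.557
gold (174.5, 165.5) (168, 159, 14, 14) [0.6081 0.3281] [0.0321 0.0318] 0.008
gold (203.5, 180.0) (199, 175, 10, 11) [0.5717 0.2571] [0.0245 0.0219] 0.004
reg (231.7000274658203, 231.90000915527344) (220, 219, 24, 27) [0.4444 0.1971] [0.0593 0.0389] 0.463
black (451.3849792480469, 162.72569274902344) (438, 149, 28, 28) [ 0.6086 -0.3519] [0.0587 0.0444] 0.692
green (244.17694091796875, 165.9154052734375) (239, 156, 12, 21) [0.6079 0.1634] [0.0507 0.0238] 0.122
plate (296.1142578125, 159.60049438476562) (232, 122, 130, 75) [0.6233 0.0344] [0.3098 0.1486] 1.698
```

View pics/crop1.png

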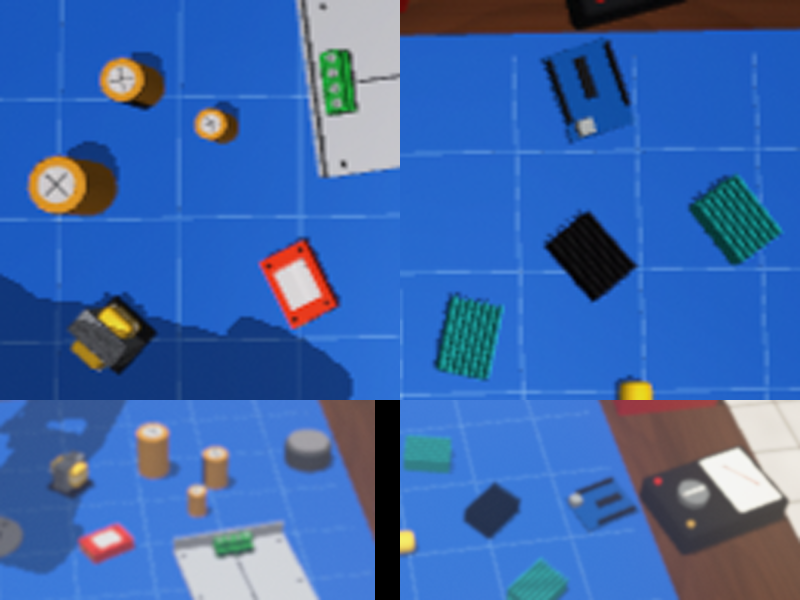

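The crop confirms the choices. The middle-sized can is the one at (175,166), at about 33 mm, against 42 and 23 mm for the other two. The black heatsink is at (451,163), and its fins run along its long side. Next I need the transformer's orientation and the plate line.

```bash
python3 - <<'E'
from h import *
t=cv2.imread("pics/top0.png");s=cv2.imread("pics/side0.png")
a=cv2.resize(t[230:266,150:190],(600,540),interpolation=cv2.INTER_CUBIC)
cv2.imwrite("pics/crop2.png",np.clip(a*1.4,0,255).astype(np.uint8))
im=t[:,:,::-1].copy();si=s[:,:,::-1].copy()
for q in blobs(im,(20,120,60),(35,255,255),(150,230,190,266),4): print("yel",cv2.boundingRect(q),np.round(rect("top",q,.041)[0],4))
# everything non-blue round the transformer
for q in blobs(im,(0,0,0),(180,150,255),(155,232,188,264),30)[:2]+blobs(im,(20,120,60),(35,255,255),(150,230,190,266),4): print("nb",cv2.boundingRect(q),[np.round(x,4) for x in rect("top",q,.03)])
# line
q=blobs(im,(0,0,0),(180,255,110),(252,148,342,172),10)
for c in q[:3]:
    w=np.array([pt("top",p[0],.006)[:2] for p in c],np.float32);l=cv2.fitLine(w,cv2.DIST_L2,0,.01,.01).ravel();print("line",l,w.min(0),w.max(0),np.arctan2(l[1],l[0]))
# plate / cap in side view
for q in blobs(si,(8,80,90),(25,255,255),(285,110,340,160),20): 
    x,y,w,h=cv2.boundingRect(q);print("side can",x,y,w,h)
print("pred can base/top",proj("side",[.608,.328,.002]),proj("side",[.608,.328,.052]))
q=blobs(si,(40,100,50),(80,255,255),(320,155,350,180),10)[0];g=np.array(cv2.boundingRect(q));print("green side",g,"pred",proj("side",[.6065,.1658,.02]))
q=blobs(si,(0,0,0),(180,255,70),(345,280,385,310),30)[0];print("heat side",cv2.boundingRect(q),proj("side",[.6086,-.3519,.018]))
q=blobs(si,(0,120,120),(12,255,255),(265,155,300,180),30)[0];print("reg side",cv2.boundingRect(q),proj("side",[.4444,.1971,.012]))
E
```

```text
yel (167, 239, 13, 11) [0.4179 0.3339]
yel (159, 251, 10, 9) [0.3904 0.3592]
nb (157, 237, 28, 24) [array([0.4053, 0.3484]), array([0.056 , 0.0551]), np.float64(0.8385)]
nb (167, 239, 13, 11) [array([0.4173, 0.3382]), array([0.0317, 0.0189]), np.float64(0.788)]
nb (159, 251, 10, 9) [array([0.3895, 0.3638]), array([0.0281, 0.0086]), np.float64(0.7892)]
side can 295 121 12 19
side can 322 131 9 14
side can 316 146 6 10
pred can base/top [325.68161711 142.49982094] [325.77692118 130.56026127]
green side [326 164  15   8] pred [332.334799   165.93200145]Traceback (most recent call last):
  File "<stdin>", line 18, in <module>
IndexError: list index out of range
```

View pics/crop2.png

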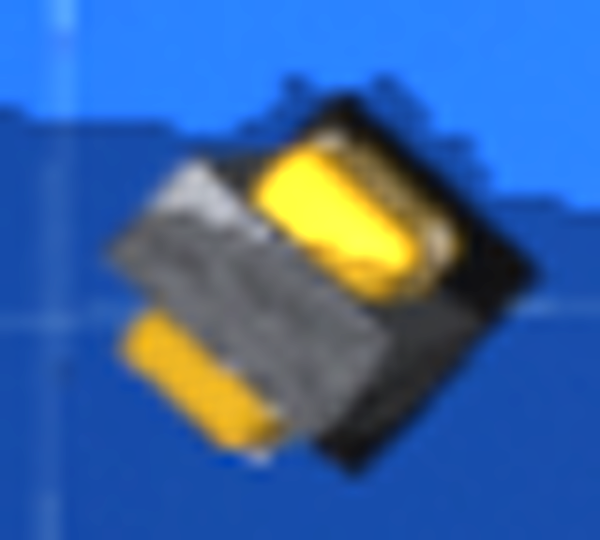

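Core top corners in the crop are (105,250), (195,160), (388,340) and (300,435), so its long axis runs down-right. I'll cast these at the core's top height and pick the transformer.

```bash
cat >> h.py <<'E'
UP=.17
TH=1.698; U=np.array([np.cos(TH),np.sin(TH)]); PC=np.array([.6233,.0344])
PX=TH-np.pi/2                      # plate x direction: fingers close along it
IN=PC+.1325*U
def slot(d): return IN-d*U         # d metres from the input terminals
def quat(phi,p):
    best=None
    for k in range(-2,3):
        a=(phi+k*np.pi+np.pi/2)/2;q=np.array([0,np.cos(a),np.sin(a),0])
        j=inverse_kinematics(p,q)
        if j is not None:
            c=np.abs(np.array(j)-get_joint_pos()).max()
            if abs(j[5])<2.4 and (best is None or c<best[0]): best=(c,q)
    return best[1]
def pick(xy,phi,z,up=UP):
    hi=[*xy,up];move_pose(hi,quat(phi,hi))
    movel([*xy,z],v=.12); command_gripper(0.)
    print("grip",get_grip_width()*88,"mm F",get_finger_force(),"t",get_time())
    movel([*xy,up],v=.15); print("lifted",get_grip_width()*88,get_ft_force())
def place(xy,phi,z,up=UP,opening=1.0):
    hi=[*xy,up];move_pose(hi,quat(phi,hi))
    movel([*xy,z+.012],v=.15)
    print("contact",movel([*xy,z-.003],v=.03,until_force=4),get_tcp_pos())
    command_gripper(opening); movel([*xy,up],v=.15); print("t",get_time())
E
python3 - <<'E'
from h import *
t=cv2.imread("pics/top0.png");im=t[:,:,::-1].copy();si=cv2.imread("pics/side0.png")[:,:,::-1].copy()
g=im[:,:,1].astype(int);P=[]
for u in range(262,336,4):
    pr=160-(u-296)*0.135
    col=g[int(pr)-7:int(pr)+8,u];v=int(pr)-7+np.argmin(col);P.append(pt("top",(u,v),.006)[:2])
l=cv2.fitLine(np.float32(P),cv2.DIST_L1,0,.001,.001).ravel();n=np.array([-l[1],l[0]])
print("line dir",np.arctan2(*l[1::-1])%np.pi,"offset of plate centre",(PC-l[2:])@n)
q=(np.array([[105,250],[195,160],[388,340],[300,435]])/15+[149.5,229.5])
w=np.array([pt("top",c,.046)[:2] for c in q]);d=w[3]-w[0]+w[2]-w[1]
print("trafo",w.mean(0),"phi",np.arctan2(d[1],d[0]),np.linalg.norm(w[3]-w[0]),np.linalg.norm(w[1]-w[0]), "side",proj("side",[*w.mean(0),.046]))
print(proj("side",[.6086,-.3519,.026]),proj("side",[.4444,.1971,.018]))
for lo,hi,roi in[((0,0,0),(180,180,90),(345,275,390,312)),((0,100,100),(12,255,255),(265,155,300,180)),((170,100,100),(180,255,255),(265,155,300,180)),((20,90,60),(35,255,255),(255,130,280,150))]:
    print([cv2.boundingRect(b) for b in blobs(si,lo,hi,roi,5)])
for d in(0,60,125.5,198,265):print(slot(d/1e3))
E
```

```text
line dir 1.6989753 offset of plate centre -0.0016746348080710354
trafo [0.4051324  0.34947076] phi -2.3231133690862813 0.04384884105870874 0.02032439736460374 side [267.15051765 132.97908755]
[365.26638609 289.77728602] [282.18115777 164.73547713]
[(353, 283, 26, 25)]
[(273, 161, 18, 12)]
[(276, 160, 17, 14)]
[(268, 135, 6, 6)]
[0.60649093 0.16582947]
[0.61410258 0.10631424]
[0.62241197 0.04134344]
[ 0.63160939 -0.03057079]
[ 0.64010907 -0.09702947]
```

Sizes and side-view projections agree, and the plate centre is within 2 mm of the line. Picking and placing the transformer.

```bash
sed -i 's/\[.6233,.0344\]/[.6223,.0342]/' h.py; python3 - <<'E'
from h import *
pick([.4051,.3495],-2.323,.012)
place(slot(.060),PX,.006+.010)
cv2.imwrite("pics/t1.png",cv2.resize(read_camera("top")[100:275,130:380,::-1],(750,525),interpolation=cv2.INTER_CUBIC))
E
```

```text
grip 45.722221267381755 mm F 29.942811727523804 t 3.25
lifted 45.68236320372983 [ 0.58958105  0.2356485  -4.00782262]
contact True [0.61350415 0.10607532 0.0156863 ]
t 9.2
```

View pics/t1.png

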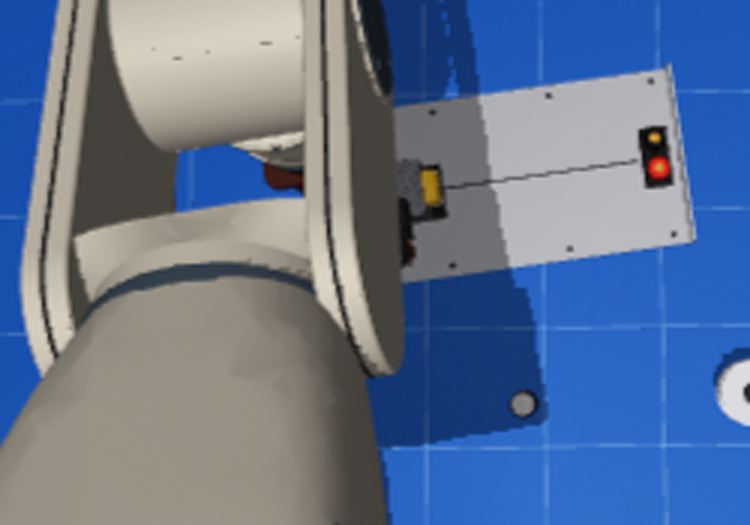

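The transformer stands on the line, square, with its winding visible at (430,188). The rest of it is hidden by the arm. Next are the capacitor and the regulator.

```bash
python3 - <<'E'
from h import *
pick([.608,.328],PX,.012)
place(slot(.1255),PX,.006+.010)
pick([.4444,.1971],.463+np.pi/2,.005)
place(slot(.198),PX,.006+.003)
move_pose([.4,-.3,.25],quat(PX,[.4,-.3,.25]))
cv2.imwrite("pics/t2.png",read_camera("top")[:,:,::-1]);cv2.imwrite("pics/s2.png",read_camera("side")[:,:,::-1])
cv2.imwrite("pics/c2.png",cv2.resize(cv2.imread("pics/t2.png")[90:240,130:380],(750,450),interpolation=cv2.INTER_CUBIC))
E
```

```text
grip 34.269464212288085 mm F 29.988047182559967 t 12.4833
lifted 34.27488015985773 [-0.5818213  -0.06783876 -0.73471778]
contact True [0.62202899 0.04114425 0.01554507]
t 18.4667
grip 0.2544893952763739 mm F 0.0 t 22.725
lifted 0.49202823043099575 [ 0.32285923 -0.94835018 -0.31358206]
contact False [ 0.63053696 -0.03075312  0.00583788]
t 29.6833
```

View pics/c2.png

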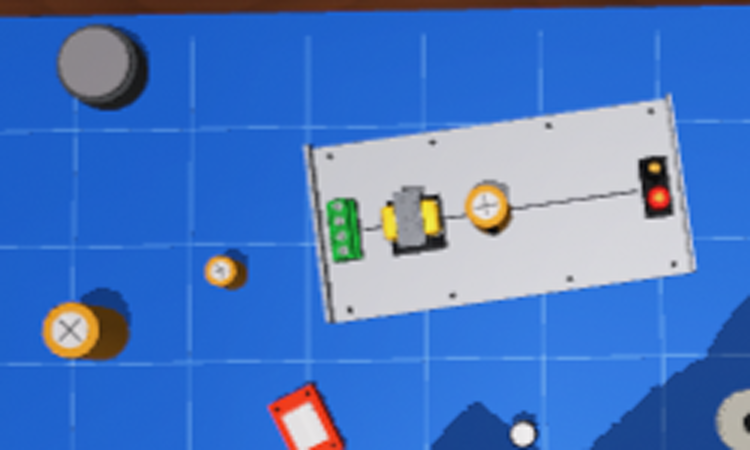

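The transformer and capacitor stand correctly on the line, at (413,218) and (487,207). The regulator grasp closed on nothing. I'll see where the regulator is now and look at the fingers round it.

```bash
python3 - <<'E'
from h import *
im=cv2.imread("pics/t2.png")[:,:,::-1].copy()
q=blobs(im,(0,120,120),(12,255,255),(205,205,260,260))[0]
c,s,a=rect("top",q,.018);print(c,s,a,cv2.boundingRect(q))
hi=[*c,.12];move_pose(hi,quat(a+np.pi/2,hi))
print(movel([*c,.006],v=.1,until_force=6),get_tcp_pos(),get_ee_rot(),get_ft_force(),get_grip_width())
i=read_camera("side")[120:220,220:353,::-1];j=read_camera("top")[180:280,170:303,::-1]
cv2.imwrite("pics/g.png",np.vstack([cv2.resize(x,(399,300),interpolation=cv2.INTER_CUBIC) for x in(i,j)]))
E
```

```text
[0.44436443 0.19705361] (0.05933535844087601, 0.038898419588804245) 0.4626972083162033 (220, 219, 24, 27)
False [0.44476437 0.19722287 0.00647619] [ 4.65757405e-04 -2.29290251e-01  9.73357980e-01  7.84195210e-05] [ 1.12820809  0.16984077 -0.4576457 ] 1.0008305882542612
```

View pics/g.png

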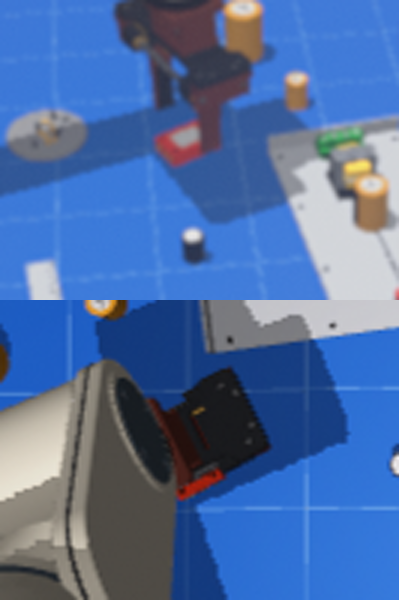

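The fingers straddle the block correctly, so the open tips must sit higher than the shut-finger TCP because the linkage swings. I'll pre-close to about 53 mm, descend until contact with the mat, back off and close.

```bash
cat >> h.py <<'E'
def pick_low(xy,phi,pre=.60,lo=-.012,back=.003,up=UP):
    """pre-close above, feel for the mat, back off a little, grip; returns TCP height"""
    hi=[*xy,.12];move_pose(hi,quat(phi,hi)); command_gripper(pre)
    movel([*xy,.012],v=.12)
    r=movel([*xy,lo],v=.02,until_force=4);z=get_tcp_pos()[2];print("felt",r,z,get_ft_force())
    z+=back;movel([*xy,z],v=.02); command_gripper(0.)
    print("grip",get_grip_width()*88,get_finger_force(),get_ft_force())
    if get_grip_width()*88<30: command_gripper(1.0);movel([*xy,.12]);return None
    movel([*xy,up],v=.15);print("lifted",get_grip_width()*88,get_finger_force(),get_time());return z
E
python3 - <<'E'
from h import *
movel([.4444,.1971,.12],v=.15)
print(pick_low([.4444,.1971],.463+np.pi/2))
E
```

```text
felt False -0.011897702034313368 [-1.19686015  0.52828082  0.74116714]
grip 39.162192775110164 30.00014215707779 [-0.74289092 -0.43758016  0.82789445]
lifted 38.93871390655944 29.99958425760269 40.7083
-0.008897702034313369
```

```bash
python3 - <<'E'
from h import *
place(slot(.198),PX,-.005)
print(pick_low([.6086,-.3519],.692+np.pi/2))
cv2.imwrite("pics/t3.png",cv2.resize(read_camera("top")[90:240,200:480,::-1],(784,420),interpolation=cv2.INTER_CUBIC))
E
```

```text
contact True [ 0.63093318 -0.03075075 -0.0057747 ]
t 45.9
felt False -0.011822753098015892 [0.46455075 0.04103411 0.01966933]
grip 39.38119098331479 30.000130534172058 [ 0.74489313 -1.01167161  0.11415439]
lifted 39.61112682053511 29.99985158443451 52.2583
-0.008822753098015893
```

View pics/t3.png

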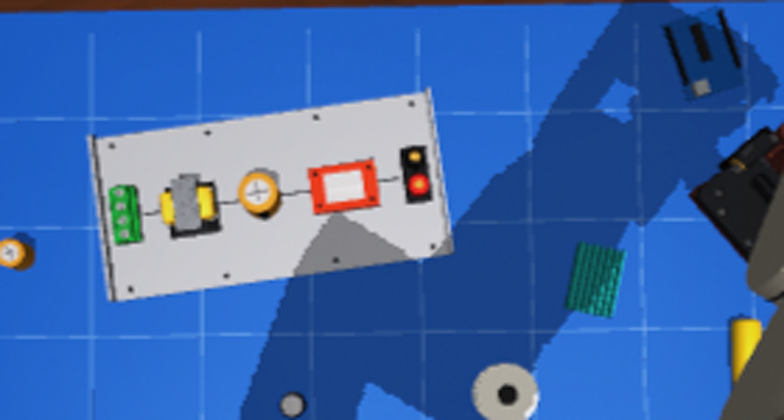

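The row is in place: terminals (125,213), transformer (188,205), capacitor (259,193), regulator (344,186) and posts (414,174). The heatsink is held. I'll measure the regulator and lay the heatsink on it.

```bash
python3 - <<'E'
from h import *
im=read_camera("top")
q=blobs(im,(0,120,120),(12,255,255),(305,140,337,172))[0]
c,s,a=rect("top",q,.022);print("reg",c,s,a,"slot",slot(.198),TH)
place((c+slot(.198))/2,PX,.011)
h=[.4,-.3,.25];move_pose(h,quat(PX,h))
t=read_camera("top")[:,:,::-1];s=read_camera("side")[:,:,::-1]
cv2.imwrite("pics/t4f.png",t);cv2.imwrite("pics/s4f.png",s)
cv2.imwrite("pics/f.png",np.vstack([cv2.resize(t[110:210,220:380],(480,300),interpolation=cv2.INTER_CUBIC),cv2.resize(s[140:240,260:420],(480,300),interpolation=cv2.INTER_CUBIC)]))
E
```

```text
reg [ 0.62974286 -0.03147544] (0.059259966015815735, 0.04200305417180061) 1.6894716535601952 slot [ 0.63060939 -0.03077079] 1.698
contact True [ 0.63048823 -0.03109757  0.01089708]
t 57.2583
```

View pics/f.png

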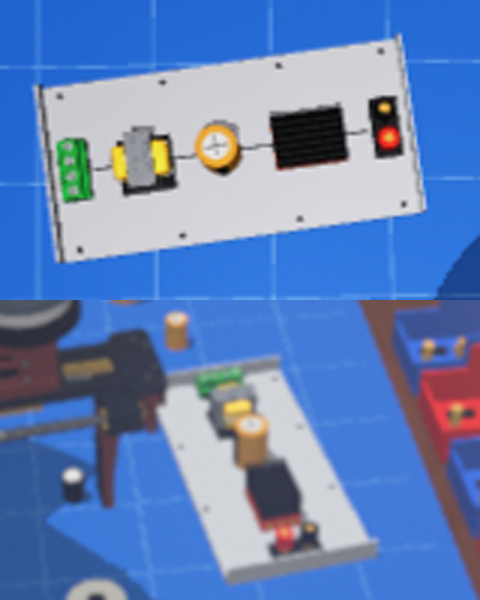

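The heatsink covers the regulator squarely at (309,136). The row is evenly spaced with the line showing in each gap. One numeric check follows before handing in.

```bash
python3 - <<'E'
from h import *
im=cv2.imread("pics/t4f.png")[:,:,::-1].copy()
for n,lo,hi,roi,z in[("heat",(0,0,0),(180,255,60),(305,140,338,172),.046),("cap",(8,80,90),(25,255,255),(282,145,302,172),.056),("yel",(20,120,100),(35,255,255),(252,148,281,178),.045)]:
    B=blobs(im,lo,hi,roi,10)[:2 if n=="yel" else 1]
    R=[rect("top",b,z) for b in B];c=np.mean([r[0] for r in R],0);d=c-IN
    print(n,"along",-d@U,"across",d@[U[1],-U[0]],R[0][1],R[0][2]-TH)
E
```

```text
heat along 0.19921436105426765 across -0.0025563279227091215 (0.05708818882703781, 0.04180999472737312) 0.0008950243732237517
cap along 0.1263886148321159 across -0.002330728989477471 (0.039708998054265976, 0.03255448862910271) -0.9260902148915849
yel along 0.060038294402240865 across -0.001069513743770189 (0.030379753559827805, 0.013155410997569561) -1.5618051761945344
```

```bash
python3 -c "
from station import *
print(job_done(),get_time())"
```

```text
the job is handed in; nothing more can be done
the job is handed in; nothing more can be done
```

I handed the job in at about 58 s of the 109 s limit. By camera, the transformer, gold capacitor and regulator are at 60, 126 and 199 mm from the input terminals, within 3 mm of the line. The heatsink is square on the regulator, about 2 mm off centre, and the arm never worked near the bystanders; the judge's verdict was not shown.

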